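# Test the latching stop button of the bench riveter

## Task

Do the start-of-shift check of the red mushroom stop button on the yellow-topped control box: push it fully in so that it latches, and take the hand off it to see that it stays down by itself. Then turn it clockwise (seen from above) by pushing its tab sideways with a fingertip until it springs back out, and let it go. Do not pinch the tab, leave the green start button unpressed, and leave the jar, the tub and the socket standing where they are.

Things in the scene. Friction and masses are not known exactly. Their poses are not given: they have to be found in the camera images.
- station: The control box, fixed to the bench, upright. Origin: on the bench surface, straight below the axis of the red stop button; z up. In its frame the box spans x -75 to 75 mm, y -165 to 85 mm, z 0 to 90 mm; grey with a yellow top. A black collar (60 mm wide) around the stop button's stem rises to z = 102 mm. A small amber lamp stands at x -35, y -120 mm, up to z = 106 mm.
- stop_top (a point): Top of the red mushroom head, on its vertical axis; it moves down and up with the button. Height 152 mm above the bench when out, 141 mm when pushed fully in, about 143 mm when latched. The head is a domed disc 80 mm across; its underside is 26 mm below this point. At its rim sits one radial tab, see tab_mid. The axes turn with the head: the tab points along this frame's -x.
- tab_mid (a point): Middle of the top face of the turning tab, 58 mm from the head's axis and 12 mm lower than stop_top; it moves with the head. The red tab is a level bar, 14 mm wide and 14 mm deep (from this point down), that sticks out radially along its frame's -x, from the rim at 40 mm to 72 mm from the axis. At rest it points along the station's -x. Its drive side is its frame's -y flank: a push there towards +y turns the head clockwise seen from above.
- tab_drive_side: The drive-side half of the tab, below its 2 mm thick, 11 mm wide top strip (its -y flank, to be pushed). 36 x 7 x 12 mm, carried by the head; its frame's origin lies on the head's axis, 62 mm below stop_top, with the same axes as stop_top.
- tab_back_side: The other half of the tab (its +y flank), like tab_drive_side, with the same frame.
- stop_press (a joint): How far the stop button is pushed in, m: 0 out, 0.011 at its stop. A spring pushes it out (about 3 N when out, 9 N fully in); with the latch inside, pushing it in takes up to about 12 N. It latches by itself past about 0.010, when turned less than about 0.3 rad, and when let go rests at about 0.008 to 0.0095.
- stop_turn (a joint): How far the head is turned, rad: 0 at rest, positive clockwise seen from above, up to 0.9. A light spring turns it back to 0 (about 0.15 N m at 0.45 rad, 2 to 3 N at the tab). When latched, turning it past about 0.4 to 0.45 lets the button spring out; when let go it turns back to 0.
- start (a joint): How far the green start button is pressed, m: 0 out, 0.006 fully in.
- start_top (a point): Top centre of the green start button (28 mm wide, in a black ring 44 mm wide), 112 mm above the bench, at station x 30, y -115 mm. Not to be pressed.
- jar: White jar with a black cap and a paper label, 56 mm wide, 85 mm tall, standing loose on the bench beside the box. Origin: centre of its underside. To be left alone.
- tub: Open orange plastic tub, 76 mm wide at the rim, 65 mm tall, standing loose on the bench. Origin: centre of its underside. To be left alone.
- socket: Steel deep socket, 34 mm wide, 70 mm tall, standing loose on the bench. Origin: centre of its underside. To be left alone.

How it is judged:
On the way, in this order (a step that is already met when the one before it is completed fails the run):
1. the stop button is latched: down by at least 6.5 mm with nothing touching it (value of joint stop_press above 0.0065 m and contact force between station and the arm below 0.2 N and contact force between station and the fingers below 0.2 N), for 0.3 s.
2. the head is turned clockwise by at least 0.3 rad by a finger pushing on the drive side of the tab (value of joint stop_turn above 0.3 rad and contact force between tab_drive_side and the fingers above 0.3 N).
At the end, for the whole second after the job is handed in: The stop button has sprung out (within 2 mm of fully out) and turned back (within 0.12 rad), the start button is out, and the jar, tub and socket stand upright within 20 mm of where they were (value of joint each of stop_press, start below 0.002 m and value of joint stop_turn below 0.12 rad and distance of each of jar, tub, socket from where it was at the start of the episode below 0.02 m and angle between each of jar, tub, socket's own z axis and vertical below 0.2 rad); the robot touches nothing.
It fails at once if the green start button is pressed (3 mm or more) (value of joint start above 0.003 m).
It fails at once if the tab is pinched (pushed on both flanks at once) (contact force between each of tab_drive_side, tab_back_side and the fingers above 1 N).
It fails at once if the jar, tub or socket is moved by more than 30 mm, lifted or tipped over (distance of any of jar, tub, socket from where it was at the start of the episode above 0.03 m or angle between any of jar, tub, socket's own z axis and vertical above 0.5 rad).
It also fails if it takes over 48 s, if anything falls off the work surface, if the arm or the gripper's body presses on something with over 40 N, if the wrist force passes 120 N, or if a joint passes its speed limit or range.

## Robot

A 6-joint arm with a two-finger parallel gripper is mounted at the origin on the work surface. World frame = base frame: x ahead of the robot, y to its left, z up, the work surface at z = 0. Lengths are in m, angles in rad, forces in N, time in s.
With the tool pointing down it reaches from about 0.35 to 0.775 m from the base axis. Payload 5.5 kg.
Tool frame: the origin (TCP) lies between the finger pads; the fingertips stand 22 mm ahead of it and the grasp point (between the pads) lies 3 mm ahead of it (env.finger_overhang is the distance from the TCP to the fingertips, in m); y points along the fingers, x is the direction in which the jaws open and shut, and the axes are right-handed (so a half turn about y gives the same grasp; the last joint's range is limited). The gripper opens to 85 mm and grips with 20 to 120 N. Pads are 22 mm wide; open, the fingers measure 114 mm over their backs; the gripper's body (76 mm by 85 mm) begins 54 mm behind the grasp point. The pads swing forward as they close: fully open they stand 13 mm farther back than shut.
Start: joints at [0.977, 0.313, 0.046, 1.304, 0, 1.431], TCP at [0.252, 0.517, 0.232] pointing down, gripper open.
Joint ranges: [-2.76, 2.76], [-0.86, 1.69], [-1.03, 1.26], [-2.2, 2.34], [-1.47, 1.5], [-3.14, 3.14]. Speed limits (rad/s): [2.57, 2.57, 3.14, 3.14, 3.14, 3.14].

## Interface

Orientations are given as a unit quaternion [w, x, y, z].
In Python, from workcell import monitor, cams, job, env gives the robot as it stands.
- The arm moves only by the tool drive_tool, never from a script. Its argument "plan" is text: rows parted by semicolons, each of 7 numbers parted by spaces: the opening, from -1 (shut) to 1 (fully open), then the shift along the tool's x, y, z in mm, then the turn, a rotation vector about the tool's x, y, z in degrees. In form: gripper x y z rx ry rz; .... A call has 1 to 8 rows; each row shifts and turns the pose as measured when the row begins, along the tool's axes as they then stand; what a row does not reach is not made up. A row lasts 1/8 s, in which the tool goes at most 62.5 mm and 10.7 degrees, less where a joint would pass 70% of its speed; a pose out of reach is approached as far as the arm can. A call is refused whole if a number of a shift passes 62.5 or a number of a turn 10.7, either way. A call with a gripper value outside its range is refused whole. The fingers move at their own pace and stop on an object; "grip_force" is the grip in N (left out, the last holds). Time passes only in rows, so rows that do not move let the fingers close. It gives the time, the measured TCP pose, the force and the opening at its end, in the units of the state.
- monitor.get_state(): the state, without advancing time (a new reading comes with each control period).
- cams.read_camera(name): name is "scene" or "side" or "wrist"; returns (picture, depth): 384x512x3 uint8, red, green, blue; 384x512 float32, m along the optical axis (not along the pixel's ray), 0 where there is no reading.
- cams.calibration(name): a dict with "fx", "fy", "cx", "cy" (pixels), "D" ([k1, k2, p1, p2, k3] as OpenCV has them; the pictures are not rectified), "R" (3x3) and "t" (3): a world point X has camera coordinates R X + t. Camera axes: x right, y down, z forward; pixel columns grow to the right and rows downward; lengths in m; the calibration is good to about 2 mm. A picture is of the moment at which its call begins: read the wrist's pose just before it. calibration takes no time and is no camera call; for the wrist camera it gives the pose at the moment of the call.
- job.hand_in(): hands the job in, once; it reports no verdict.
The state is a dict: "clock": time; "joint_pos": joint angles; "qvel": joint speeds; "tau": joint torques, N m; "tcp_pos": TCP position; "orientation": TCP orientation; "wrist_force": force on the tool from outside, world axes, zero at the start; "ft_torque": the same for the moment, N m; "finger_gap": finger opening in m.
Only numpy, scipy, OpenCV 4.12 (cv2) and the standard library are available. Lean on these libraries where they do the work, as an engineer would, in place of code of your own. Each camera call takes 0.05 s, during which the arm holds its last target.

## Working session

There is one attempt and no reset: what is moved stays moved. The work goes in short steps, Python scripts to look and compute and a tool call to move; the robot and the scene stay as the last step left them, time stands still between calls to the robot, and variables do not carry over. Pictures are saved under pics/ and viewed, and the job is handed in when it is done.

Besides the shell and the picture viewer there is one more tool, called after "Emit:" as a command line: name --argument value ..., lists and objects as JSON in quotes. drive_tool: Moves the arm, as the interface text tells. Its arguments: {"type":"object","properties":{"plan":{"type":"string"},"grip_force":{"type":"number"}},"required":["plan"]}

```bash
mkdir -p pics; ls
python3 - <<'E'
from workcell import monitor, cams, job, env
import cv2
s=monitor.get_state(); print(s); print(env.finger_overhang)
for n in ("scene","side","wrist"):
    p,d=cams.read_camera(n); cv2.imwrite(f"pics/{n}0.png",p[:,:,::-1]); 
    import numpy as np; np.save(f"pics/{n}0.npy",d)
    c=cams.calibration(n); print(n,c)
E
```

```text
pics
{'clock': 0.0, 'joint_pos': array([ 9.77381516e-01,  3.13971788e-01,  4.49790128e-02,  1.30359595e+00,
       -3.01012372e-05,  1.43119029e+00]), 'qvel': array([ 3.67636568e-04, -6.51873153e-05,  1.42946366e-03,  5.11897281e-05,
       -1.20243306e-04,  1.64062909e-04]), 'tau': array([ 2.61300222e-03, -4.80618489e+01,  2.98539913e+01,  1.92593696e-02,
       -1.56851875e-04, -2.09593486e-05]), 'tcp_pos': array([0.2518081 , 0.51636517, 0.23142516]), 'orientation': array([-0.59939717,  0.59993213,  0.37412783, -0.37527701]), 'wrist_force': array([-0.6735922 ,  0.14927054, -0.56932832]), 'ft_torque': array([ 0.01657196,  0.01338309, -0.00949587]), 'finger_gap': 0.0849771431182148}
0.022
scene {'fx': 439.7220414635836, 'fy': 439.7220414635836, 'cx': 251.64289517368906, 'cy': 193.19935346985105, 'D': array([-0.1258979,  0.       ,  0.       ,  0.       ,  0.       ]), 'R': array([[-0.15104157,  0.98852045, -0.00370977],
       [ 0.79446841,  0.11915644, -0.59550121],
       [-0.58822308, -0.09289273, -0.80334584]]), 't': array([ 0.05037825, -0.32901937,  1.33928262])}
side {'fx': 422.8511813847069, 'fy': 422.8511813847069, 'cx': 255.85424261347165, 'cy': 195.75784365697663, 'D': array([0.0229528, 0.       , 0.       , 0.       , 0.       ]), 'R': array([[ 0.72703312, -0.6864285 , -0.01545202],
       [-0.43084045, -0.43857217, -0.78868939],
       [ 0.53460205,  0.58006066, -0.61459765]]), 't': array([-0.36371558,  0.29716519,  0.60962704])}
wrist {'fx': 273.92262302046595, 'fy': 273.92262302046595, 'cx': 250.15857180786134, 'cy': 191.16543189087116, 'D': array([-0.04779896,  0.        ,  0.        ,  0.        ,  0.        ]), 'R': array([[ 0.43870619,  0.89862895, -0.00170036],
       [ 0.85989747, -0.41924664,  0.29121917],
       [ 0.26098511, -0.12922178, -0.95665485]]), 't': array([-0.57482946, -0.03853778,  0.3804474 ])}
```

View pics/scene0.png

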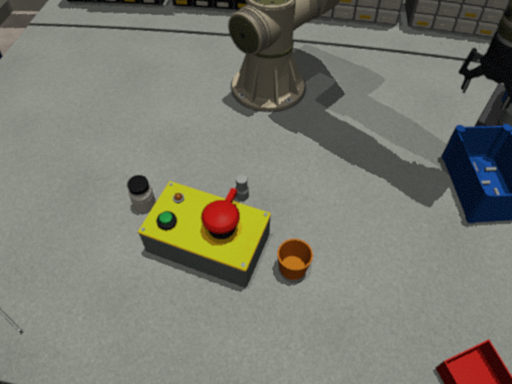

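View pics/side0.png

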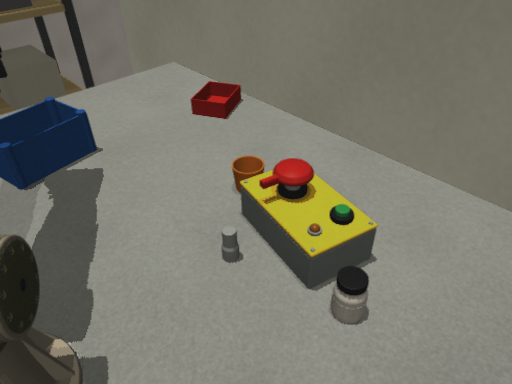

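View pics/wrist0.png

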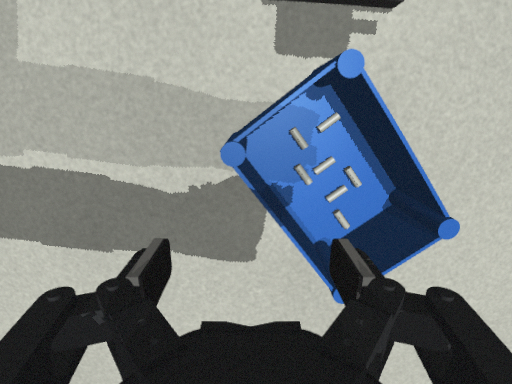

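The scene view shows the head at about (220,216), the tab ending near (234,192), green at (166,219), the lamp at (178,197), jar (140,190), socket (242,187) and tub (295,259). The side view agrees: head (293,172), tab (268,181), green (342,213). I'll measure the yellow top, green button and head next.

```bash
cat > h.py <<'E'
import numpy as np, cv2
from workcell import monitor, cams
def ray(c,uv):
    K=np.array([[c['fx'],0,c['cx']],[0,c['fy'],c['cy']],[0,0,1]])
    p=cv2.undistortPoints(np.array(uv,float).reshape(-1,1,2),K,c['D']).reshape(-1,2)
    d=np.c_[p,np.ones(len(p))]@c['R']; o=-c['R'].T@c['t']; return o,d
def plane(c,uv,z):
    o,d=ray(c,uv); return o+d*((z-o[2])/d[:,2])[:,None]
def proj(c,X):
    K=np.array([[c['fx'],0,c['cx']],[0,c['fy'],c['cy']],[0,0,1]])
    return cv2.projectPoints(np.array(X,float).reshape(-1,1,3),cv2.Rodrigues(c['R'])[0],c['t'],K,c['D'])[0].reshape(-1,2)
def mask(img,lo,hi):
    h=cv2.cvtColor(img,cv2.COLOR_RGB2HSV); return cv2.inRange(h,lo,hi)
E
python3 - <<'E'
from h import *
for n in ("scene","side"):
    img=cv2.imread(f"pics/{n}0.png")[:,:,::-1].copy(); c=cams.calibration(n); d=np.load(f"pics/{n}0.npy")
    y=mask(img,(24,120,100),(34,255,255)); 
    cs=max(cv2.findContours(y,0,1)[0],key=cv2.contourArea)
    hull=plane(c,cv2.convexHull(cs).reshape(-1,2),.09)[:,:2].astype(np.float32)
    r=cv2.minAreaRect(hull); print(n,'yellow rect',r, cv2.boxPoints(r).round(4).tolist())
    g=mask(img,(45,100,40),(80,255,255)); m=cv2.findContours(g,0,1)[0]; m=max(m,key=cv2.contourArea)
    mm=cv2.moments(m); uv=(mm['m10']/mm['m00'],mm['m01']/mm['m00']); print('green',uv,plane(c,[uv],.110))
    R=mask(img,(0,150,60),(4,255,255))|mask(img,(174,150,60),(180,255,255))
    x0,y0,x1,y1=(190,170,260,245) if n=="scene" else (250,150,325,205)
    M=np.zeros_like(R); M[y0:y1,x0:x1]=R[y0:y1,x0:x1]
    ys,xs=np.nonzero(M); z=d[ys,xs]; ok=z>0
    o,dd=ray(c,np.c_[xs,ys]); P=(o+dd*z[:,None])[ok]
    print('red pts',len(P),'z range',np.percentile(P[:,2],[1,50,99]))
    top=P[P[:,2]>.13]; print('x',np.percentile(top[:,0],[1,99]),'y',np.percentile(top[:,1],[1,99]))
    np.save(f'pics/red_{n}.npy',P)
E
```

```text
scene yellow rect ((0.5694646239280701, -0.06605486571788788), (0.2511608898639679, 0.14995026588439941), 77.58930969238281) [[0.4693000018596649, -0.17260000109672546], [0.6157000064849854, -0.20479999482631683], [0.669700026512146, 0.04050000011920929], [0.5231999754905701, 0.07270000129938126]]
green (165.49257759784075, 217.69635627530366) [[ 0.58328104 -0.14499067  0.11      ]]
red pts 1027 z range [0.13287282 0.14680342 0.15305882]
x [0.51167655 0.61680707] y [-0.05884882  0.00822318]
side yellow rect ((0.5605583786964417, -0.09565666317939758), (0.18732181191444397, 0.14862865209579468), 77.43102264404297) [[0.4675999879837036, -0.17090000212192535], [0.6126999855041504, -0.20319999754428864], [0.6535000205039978, -0.020400000736117363], [0.508400022983551, 0.011900000274181366]]
green (341.96938775510205, 210.26643990929705) [[ 0.57756528 -0.14743497  0.11      ]]
red pts 994 z range [0.129911   0.1469764  0.15437441]
x [0.50507395 0.60166668] y [-0.06510899 -0.00047626]
```

```bash
cat >> h.py <<'E'
from scipy.spatial.transform import Rotation as Ro
O=np.array([.577,-.0265]); yaw=np.deg2rad(-12.4)
ex=np.array([np.cos(yaw),np.sin(yaw),0]); ey=np.array([-np.sin(yaw),np.cos(yaw),0])
def st(p): return np.array([O[0],O[1],0])+p[0]*ex+p[1]*ey+np.array([0,0,p[2]])
def tip():
    s=monitor.get_state(); q=s['orientation']; R=Ro.from_quat([q[1],q[2],q[3],q[0]]).as_matrix()
    return s,R,s['tcp_pos']+R[:,1]*.022
def rel(target_st):
    """tip target in station coords (m) -> tool shift mm; turn to align tool x with +-station y, y down"""
    s,R,t=tip(); d=t-np.array([*O,0]); print('t',round(s['clock'],2),'tip st mm',(1000*np.array([d@ex,d@ey,t[2]])).round(1),'F',s['wrist_force'].round(2),'gap',round(s['finger_gap'],4),'q6',s['joint_pos'].round(2))
    print('shift mm',(1000*R.T@(st(target_st)-t)).round(1))
    for sg in (1,-1):
        x=sg*ey; y=np.array([0,0,-1.]); T=np.c_[x,y,np.cross(x,y)]
        print('turn deg',sg,np.rad2deg(Ro.from_matrix(R.T@T).as_rotvec()).round(1))
E
python3 - <<'E'
from h import *
s,R,t=tip(); print(R.round(2))
rel([0,0,.2])
# head centre from dome depth points: fit sphere / check against prediction
for n in ("scene","side"):
    P=np.load(f'pics/red_{n}.npy'); d=P-np.array([*O,0]); L=np.c_[d@ex,d@ey,P[:,2]]*1000
    hd=L[(L[:,0]>-36)&(L[:,2]>128)]
    A=np.c_[2*hd,np.ones(len(hd))]; c=np.linalg.lstsq(A,(hd**2).sum(1),rcond=None)[0]
    print(n,'sphere c',c[:3].round(1),'head x',np.percentile(hd[:,0],[1,99]).round(1),'y',np.percentile(hd[:,1],[1,99]).round(1),'z',np.percentile(hd[:,2],99.5).round(1))
    tb=L[L[:,0]<-45]; print('tab',len(tb),tb.min(0).round(1),tb.max(0).round(1),np.median(tb,0).round(1))
E
```

```text
[[ 0.44 -0.   -0.9 ]
 [ 0.9  -0.    0.44]
 [-0.   -1.    0.  ]]
t 0.15 tip st mm [-434.1  460.5  209.6] F [-0.1  -0.49  0.3 ] gap 0.0853 q6 [ 0.98  0.31  0.05  1.3  -0.    1.43]
shift mm [-345.5   10.  -530.3]
turn deg 1 [ -0.  -13.6  -0.1]
turn deg -1 [ 1.000e-01  1.664e+02 -0.000e+00]
scene sphere c [  1.4  -0.6 102.4] head x [-29.   39.2] y [-31.2  35.7] z 153.3
tab 73 [-144.3  -28.5   33.5] [-45.4   6.8 143.1] [-58.3   1.5 139. ]
side sphere c [ -2.3  -2.1 111.4] head x [-35.5  28. ] y [-39.5  23.5] z 154.7
tab 124 [-74.5  -8.5 128.1] [-45.3   2.8 143.7] [-60.   -5.5 138.3]
```

Emit:
drive_tool --plan "-1 -34 0 -52 0 0 0; -1 -34 0 -52 0 0 0; -1 -34 0 -52 0 0 0; -1 -34 0 -52 0 0 0; -1 -34 0 -52 0 0 0; -1 -34 0 -52 0 0 0; -1 -34 0 -52 0 0 0; -1 -34 0 -52 0 0 0" --grip_force 60

```text
clock: 1.15
tcp_pos: [0.5088, 0.0883, 0.2296]
orientation: [-0.598, 0.598, 0.377, -0.378]
wrist_force: [-0.2, 0.7, 0.2]
finger_gap: 0.0001
```

```bash
python3 -c "
from h import *
rel([0,0,.19])"
```

```text
t 1.15 tip st mm [-91.2  97.5 207.6] F [-0.24  0.69  0.17] gap 0.0001 q6 [ 0.02  0.2  -0.11  1.26 -0.    0.46]
shift mm [ -74.4   17.7 -110.8]
turn deg 1 [ -0.  -13.   -0.1]
turn deg -1 [ 1.00e-01  1.67e+02 -0.00e+00]
```

Emit:
drive_tool --plan "-1 -33 5 -49 0 0 0; -1 -33 5 -49 0 0 0; -1 0 0 0 0 -7 0; -1 0 0 0 0 -7 0; -1 0 0 0 0 0 0"

```text
clock: 1.78
tcp_pos: [0.572, -0.0229, 0.2167]
orientation: [0.548, -0.547, -0.446, 0.448]
wrist_force: [-0.3, 0.9, -0.7]
finger_gap: -0.0001
```

```bash
python3 -c "
from h import *
rel([0,0,.162])
for n in ('wrist','side'):
  p,d=cams.read_camera(n); cv2.imwrite(f'pics/{n}1.png',p[:,:,::-1])"
```

```text
t 1.77 tip st mm [ -5.7   2.4 194.7] F [-0.3   0.85 -0.66] gap -0.0001 q6 [-0.18  0.32  0.01  1.27 -0.    0.02]
shift mm [-2.5 32.7 -5.7]
turn deg 1 [-0.2  0.8 -0.1]
turn deg -1 [-1.000e-01 -1.792e+02  3.000e-01]
```

View pics/wrist1.png

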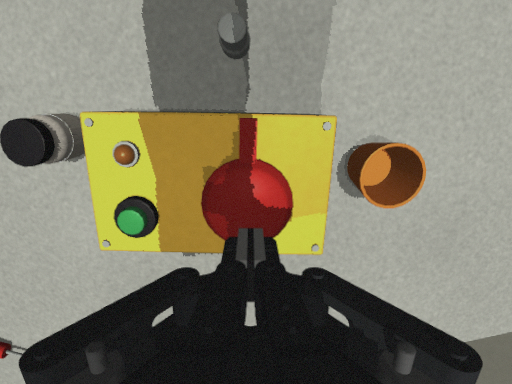

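View pics/side1.png

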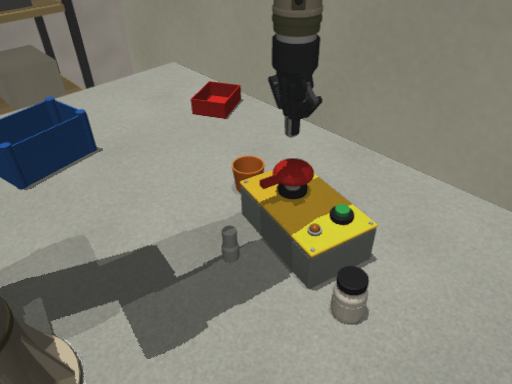

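Emit:
drive_tool --plan "-1 -2 15 -5 0 0.8 0; -1 0 14 0 0 0 0; -1 0 0 0 0 0 0"

```text
clock: 2.25
tcp_pos: [0.5761, -0.0246, 0.1854]
orientation: [0.552, -0.551, -0.441, 0.444]
wrist_force: [0.2, 0.2, -0.9]
finger_gap: -0.0
```

```bash
python3 -c "
from h import *
rel([0,0,.141])"
```

```text
t 2.25 tip st mm [ -1.4   1.6 163.4] F [ 0.18  0.23 -0.85] gap -0.0 q6 [-0.18  0.34 -0.04  1.2  -0.    0.04]
shift mm [-1.6 22.4 -1.5]
turn deg 1 [-0.2 -0.1 -0.1]
turn deg -1 [ 1.000e-01  1.799e+02 -3.000e-01]
```

The wrist view shows the shut tips (250,245) over the head (248,203), with the tab pointing to (248,120); the green button is well to the left. Now I'll press.

Emit:
drive_tool --plan "-1 -1 7 -1 0 0 0; -1 0 4 0 0 0 0; -1 0 4 0 0 0 0; -1 0 4 0 0 0 0; -1 0 3 0 0 0 0"

```text
clock: 2.88
tcp_pos: [0.577, -0.0257, 0.1624]
orientation: [0.552, -0.551, -0.442, 0.444]
wrist_force: [-0.2, -0.6, -0.7]
finger_gap: 0.0002
```

```bash
python3 -c "
from h import *
rel([0,0,.141])"
```

```text
t 2.88 tip st mm [ -0.2   0.7 140.4] F [-0.17 -0.61 -0.74] gap 0.0002 q6 [-0.18  0.35 -0.08  1.15 -0.    0.04]
shift mm [-0.7 -0.6 -0.2]
turn deg 1 [-0.2 -0.1 -0.1]
turn deg -1 [ 1.000e-01  1.799e+02 -3.000e-01]
```

```bash
python3 -c "
from h import *
for n in ('scene','side'):
  p,d=cams.read_camera(n); cv2.imwrite(f'pics/{n}2.png',cv2.resize(p[100:280,150:350,::-1],None,fx=3,fy=3,interpolation=2) if n=='scene' else cv2.resize(p[80:280,200:400,::-1],None,fx=3,fy=3))
  print(monitor.get_state()['wrist_force'])"
```

```text
[ 0.1138533  -0.30651045 -0.61825989]
[-0.51504993  0.68829213 -0.19054965]
```

View pics/side2.png

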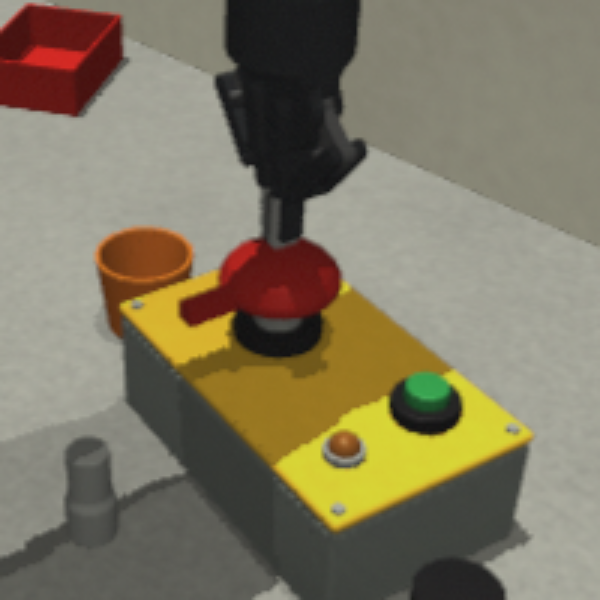

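The button still looks out, with the tip just at the dome and no force reading. So the real tip is shorter than I assumed; I'll creep down and watch the force.

Emit:
drive_tool --plan "-1 0 2 0 0 0 0; -1 0 2 0 0 0 0"

```text
clock: 3.22
tcp_pos: [0.5771, -0.0257, 0.1584]
orientation: [0.552, -0.551, -0.442, 0.444]
wrist_force: [0.1, -0.2, -0.2]
finger_gap: -0.0002
```

Emit:
drive_tool --plan "-1 0 3 0 0 0 0"

```text
clock: 3.35
tcp_pos: [0.5772, -0.0257, 0.1554]
orientation: [0.552, -0.551, -0.442, 0.443]
wrist_force: [0.2, -0.2, -0.4]
finger_gap: -0.0002
```

Emit:
drive_tool --plan "-1 0 3 0 0 0 0"

```text
clock: 3.48
tcp_pos: [0.5773, -0.0258, 0.1523]
orientation: [0.552, -0.551, -0.442, 0.443]
wrist_force: [-0.4, -0.2, 3.0]
finger_gap: -0.0003
```

Emit:
drive_tool --plan "-1 0 3 0 0 0 0"

```text
clock: 3.6
tcp_pos: [0.5774, -0.0258, 0.15]
orientation: [0.552, -0.551, -0.442, 0.443]
wrist_force: [-3.2, 0.0, 9.6]
finger_gap: -0.0001
```

```bash
python3 -c "
from h import *
s=monitor.get_state();print(s['wrist_force'],s['tau'].round(2))
p,d=cams.read_camera('side'); cv2.imwrite(f'pics/side3.png',cv2.resize(p[80:280,200:400,::-1],None,fx=3,fy=3))"
```

```text
[-3.21145502e+00  1.57244621e-03  9.64356724e+00] [-1.900e-01 -4.436e+01  2.674e+01 -1.070e+00  2.000e-02 -0.000e+00]
```

View pics/side3.png

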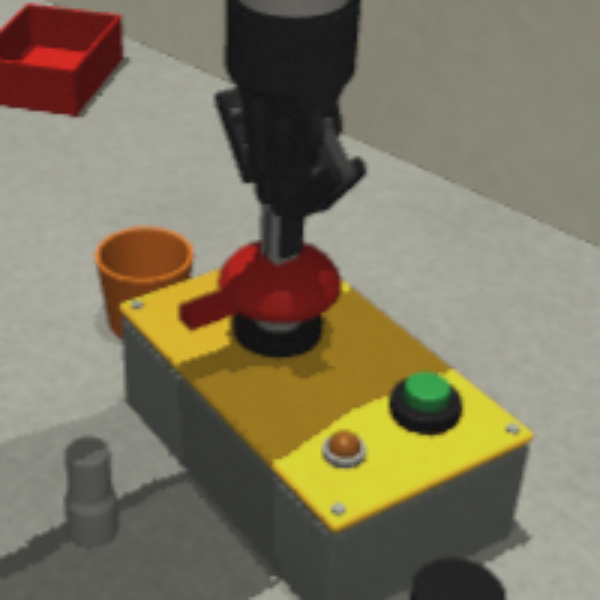

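```bash
python3 -c "
from h import *
c=cams.calibration('side');s=monitor.get_state();t=s['tcp_pos']
for z in (.022,.011,0): print(z,(proj(c,[t-[0,0,z]])-[200,80])*3)
print('headtop',(proj(c,[st([0,0,.152]),st([0,0,.144])])-[200,80])*3)
c=cams.calibration('scene')
p,d=cams.read_camera('scene'); cv2.imwrite('pics/scene3.png',cv2.resize(p[130:280,150:320,::-1],None,fx=4,fy=4))
for z in (.022,.011,0): print(z,(proj(c,[t-[0,0,z]])-[150,130])*4)
print('headtop',(proj(c,[st([0,0,.152])])-[150,130])*4)
p,d=cams.read_camera('wrist'); cv2.imwrite('pics/wrist3.png',p[:,:,::-1])
c=cams.calibration('wrist')
for z in (.022,.011,0): print(z,proj(c,[t-[0,0,z]]))
print('headtop',(proj(c,[st([0,0,.152])])))
"
```

```text
0.022 [[277.96626726 284.23020694]]
0.011 [[278.61831738 270.25142756]]
0 [[279.28191294 256.03830935]]
headtop [[279.86540425 253.68550738]
 [279.37679813 264.08618552]]
0.022 [[283.92416238 351.59356868]]
0.011 [[282.61717543 339.6573719 ]]
0 [[281.28530679 327.47913262]]
headtop [[279.72992195 324.10209517]]
0.022 [[249.53647698 225.32023967]]
0.011 [[249.46984673 232.62508337]]
0 [[249.39445503 240.89329458]]
headtop [[247.99957728 242.45524683]]
```

View pics/scene3.png

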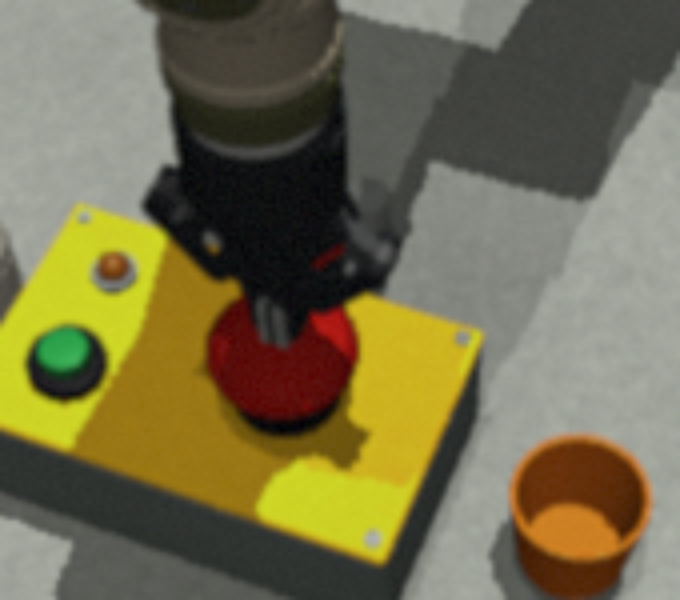

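View pics/wrist3.png

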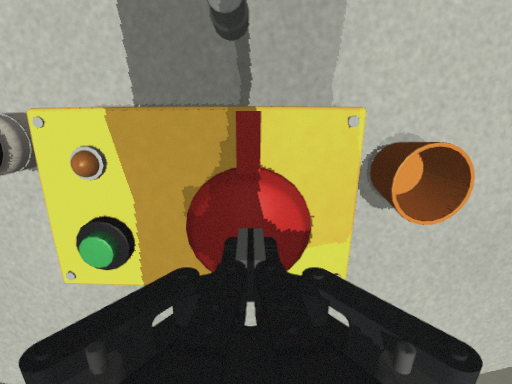

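```bash
python3 -c "
from h import *
c=cams.calibration('wrist')
t=monitor.get_state()['tcp_pos']
p,d=cams.read_camera('wrist')
for u in (243,257):
  for v in range(222,262,4):
    o,r=ray(c,[(u,v)]); X=(o+r*d[v,u])[0]; e=X-t; print(u,v,p[v,u],(1000*np.array([e@ex,e@ey,e[2]])).round(1), 'z',X[2].round(4))
"
```

```text
243 222 [105  30  24] [-11.7  -3.6  -0.6] z 0.1492
243 226 [106  27  25] [-9.1 -3.6 -0.9] z 0.149
243 230 [65 64 63] [-10.   -3.4   6.3] z 0.1562
243 234 [67 68 64] [-10.4  -3.3  12.2] z 0.162
243 238 [67 68 64] [-9.9 -3.2 15.9] z 0.1657
243 242 [64 66 62] [-10.2  -3.   20.6] z 0.1705
243 246 [66 67 63] [-10.   -2.9  24.4] z 0.1743
243 250 [66 66 62] [-9.8 -2.8 28.1] z 0.1779
243 254 [64 63 63] [-9.8 -2.7 31.6] z 0.1815
243 258 [65 63 60] [-10.8  -2.6  36.8] z 0.1867
257 222 [105  31  27] [-12.    4.3   0.1] z 0.1499
257 226 [106  30  30] [-9.1  4.4 -1. ] z 0.1488
257 230 [67 68 66] [-9.8  4.2  6. ] z 0.1558
257 234 [63 61 59] [-9.8  4.1 11. ] z 0.1608
257 238 [65 64 62] [-9.6  4.  15.2] z 0.1651
257 242 [63 63 60] [-10.5   3.9  21.3] z 0.1712
257 246 [66 67 64] [-9.6  3.8 23.8] z 0.1737
257 250 [68 66 63] [-10.6   3.7  29.5] z 0.1794
257 254 [69 69 65] [-10.1   3.6  32.3] z 0.1821
257 258 [65 68 64] [-10.7   3.5  36.7] z 0.1866
```

The wrist depth puts the fingertips level with the TCP (the overhang is about 0 mm, not 22). That agrees with contact at z=0.152. I'll use that from here and keep pressing.

Emit:
drive_tool --plan "-1 0 4 0 0 0 0"

```text
clock: 3.92
tcp_pos: [0.5776, -0.0258, 0.1467]
orientation: [-0.551, 0.552, 0.442, -0.443]
wrist_force: [-2.0, -0.1, 5.8]
finger_gap: -0.0002
```

Emit:
drive_tool --plan "-1 0 4 0 0 0 0"

```text
clock: 4.05
tcp_pos: [0.5776, -0.0258, 0.1433]
orientation: [-0.551, 0.552, 0.442, -0.443]
wrist_force: [-2.4, 0.8, 7.0]
finger_gap: -0.0
```

Emit:
drive_tool --plan "-1 0 4 0 0 0 0"

```text
clock: 4.18
tcp_pos: [0.5784, -0.026, 0.1415]
orientation: [-0.55, 0.553, 0.443, -0.442]
wrist_force: [-7.7, 2.5, 27.4]
finger_gap: 0.0001
```

Emit:
drive_tool --plan "-1 0 3 0 0 0 0"

```text
clock: 4.3
tcp_pos: [0.5786, -0.026, 0.1416]
orientation: [-0.55, 0.553, 0.444, -0.442]
wrist_force: [-8.6, 1.4, 23.5]
finger_gap: 0.0003
```

Emit:
drive_tool --plan "-1 0 -10 0 0 0 0; -1 0 -25 0 0 0 0; -1 0 0 0 0 0 0; -1 0 0 0 0 0 0; -1 0 0 0 0 0 0; -1 0 0 0 0 0 0"

```text
clock: 5.05
tcp_pos: [0.5772, -0.0256, 0.1747]
orientation: [-0.55, 0.552, 0.443, -0.443]
wrist_force: [-0.3, -0.2, 0.0]
finger_gap: 0.0001
```

```bash
sed -i 's/\*\.022/*0.0/' h.py; python3 -c "
from h import *
rel([-.060,-.037,.18])
for n in ('scene','side'):
  c=cams.calibration(n);p,d=cams.read_camera(n)
  cv2.imwrite(f'pics/{n}4.png',cv2.resize(p[80:280,200:400,::-1],None,fx=3,fy=3))
  R=mask(p,(0,150,40),(4,255,255))|mask(p,(174,150,40),(180,255,255))
  if n=='side':
    M=np.zeros_like(R); M[150:205,250:325]=R[150:205,250:325]
    ys,xs=np.nonzero(M);o,dd=ray(c,np.c_[xs,ys]);P=o+dd*d[ys,xs][:,None]
    print('z99',np.percentile(P[d[ys,xs]>0][:,2],[95,99]))
    P=np.load('pics/red_side.npy');print('before',np.percentile(P[:,2],[95,99]))
"
```

```text
t 5.05 tip st mm [  0.    0.9 174.7] F [-0.34 -0.22  0.04] gap 0.0001 q6 [-0.18  0.34 -0.06  1.17 -0.    0.04]
shift mm [-38.   -5.4  60. ]
turn deg 1 [ 0.1 -0.1 -0.1]
turn deg -1 [1.000e-01 1.799e+02 2.000e-01]
z99 [0.14499148 0.14583716]
before [0.15367896 0.15437441]
```

View pics/side4.png

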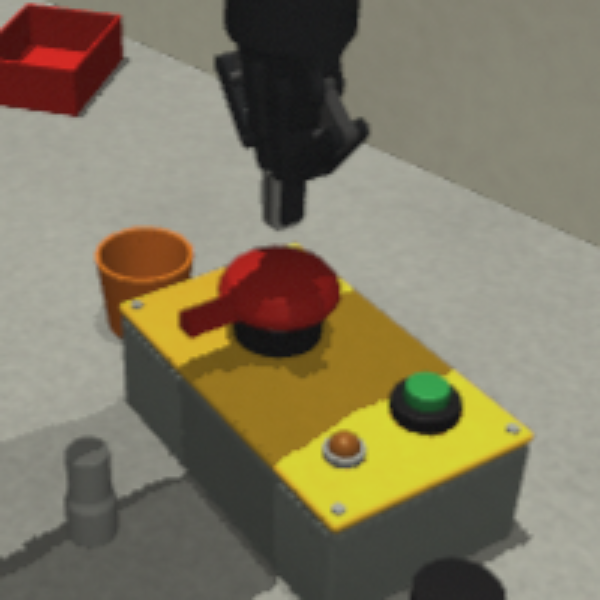

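Latched: the head's top is 8.5 mm lower by side depth, with the hand clear. Next I go beside the tab's drive side.

Emit:
drive_tool --plan "-1 -20 0 31 0 0 0; -1 -20 0 31 0 0 0; -1 0 0 0 0 0 0"

```text
clock: 5.52
tcp_pos: [0.5064, -0.0517, 0.1735]
orientation: [-0.551, 0.552, 0.443, -0.443]
wrist_force: [1.1, 0.0, 0.6]
finger_gap: 0.0
```

```bash
python3 -c "
from h import *
rel([-.062,-.037,.117])
p,d=cams.read_camera('wrist'); cv2.imwrite('pics/wrist5.png',p[:,:,::-1])"
```

```text
t 5.53 tip st mm [-63.5 -39.7 173.5] F [1.09 0.03 0.56] gap 0.0 q6 [-0.26  0.21 -0.24  1.12 -0.   -0.04]
shift mm [ 2.8 56.5 -1.5]
turn deg 1 [ 0.1 -0.  -0.1]
turn deg -1 [1.0e-01 1.8e+02 1.0e-01]
```

View pics/wrist5.png

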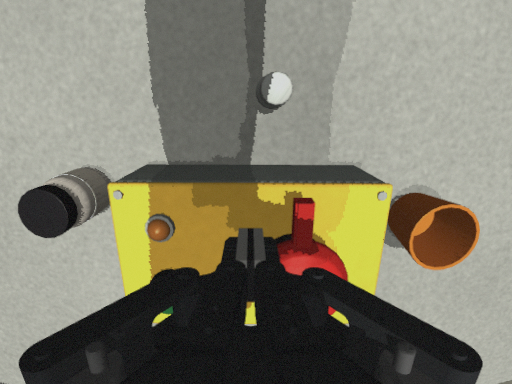

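The tips (250,240) sit left (-y) of the tab (303,225), clear of the head. Descending.

Emit:
drive_tool --plan "-1 1 28 -1 0 0 0; -1 1 20 0 0 0 0; -1 0 8 0 0 0 0; -1 0 0 0 0 0 0"

```text
clock: 6.08
tcp_pos: [0.5145, -0.0499, 0.1176]
orientation: [-0.548, 0.553, 0.445, -0.442]
wrist_force: [-0.2, -0.5, 0.3]
finger_gap: 0.0001
```

```bash
python3 -c "
from h import *
rel([-.062,0,.117])
for n in ('wrist','side'):
  p,d=cams.read_camera(n); cv2.imwrite(f'pics/{n}6.png',p[:,:,::-1] if n=='wrist' else cv2.resize(p[80:280,200:400,::-1],None,fx=3,fy=3))"
```

```text
t 6.08 tip st mm [-56.  -36.3 117.6] F [-0.16 -0.52  0.34] gap 0.0001 q6 [-0.25  0.26 -0.32  0.98 -0.   -0.04]
shift mm [36.3  0.5  6. ]
turn deg 1 [ 0.5  0.  -0. ]
turn deg -1 [-1.0e-01 -1.8e+02 -8.0e-01]
```

View pics/wrist6.png

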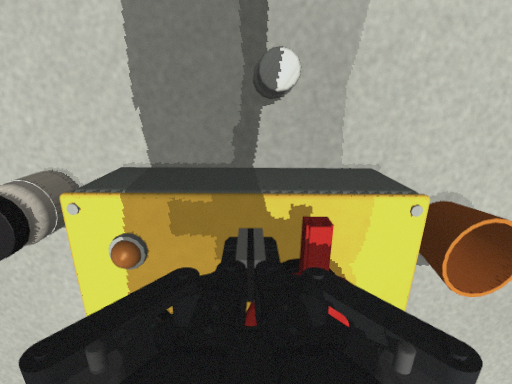

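View pics/side6.png

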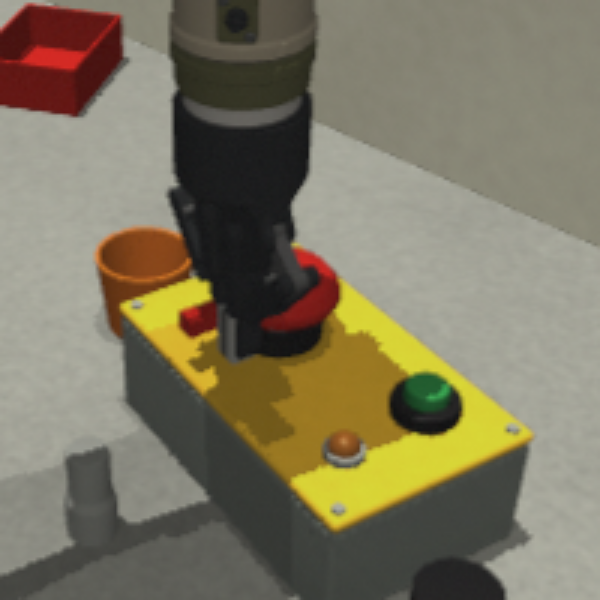

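Emit:
drive_tool --plan "-1 4 0 6 0 0 0; -1 6 0 0 0 0 0; -1 6 0 0 0 0 0; -1 5 0 0 0 0 0"

```text
clock: 6.68
tcp_pos: [0.5143, -0.0277, 0.1202]
orientation: [-0.547, 0.555, 0.445, -0.441]
wrist_force: [-1.9, -2.3, 0.6]
finger_gap: -0.0001
```

Emit:
drive_tool --plan "-1 6 0 0 0 0 0; -1 6 0 0 0 0 0"

```text
clock: 6.92
tcp_pos: [0.5171, -0.016, 0.1202]
orientation: [-0.547, 0.556, 0.445, -0.441]
wrist_force: [-0.4, -3.9, 0.2]
finger_gap: -0.0
```

```bash
python3 -c "
from h import *
rel([-.062,0.015,.117])
for n in ('wrist',):
  p,d=cams.read_camera(n); cv2.imwrite(f'pics/{n}7.png',p[:,:,::-1])"
```

```text
t 6.92 tip st mm [-60.7  -2.6 120.2] F [-0.35 -3.91  0.22] gap -0.0 q6 [-0.18  0.26 -0.32  0.99 -0.    0.03]
shift mm [17.6  3.1  1.3]
turn deg 1 [ 0.8 -0.  -0.2]
turn deg -1 [  0.4 180.    1.2]
```

View pics/wrist7.png

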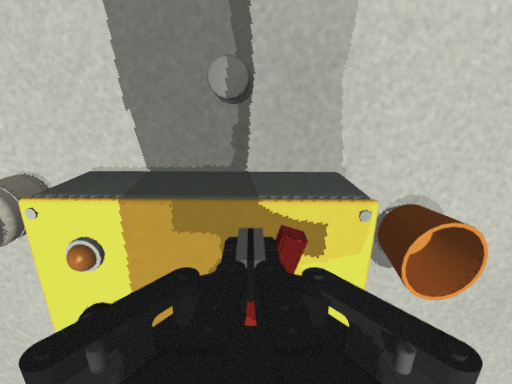

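The tab is tilted about 0.3 rad with the finger on its drive flank at about 4 N. I'll keep pushing to roughly 0.6 rad.

Emit:
drive_tool --plan "-1 6 1 0 0 0 0; -1 6 1 0 0 0 0; -1 5 0 0 0 0 0"

```text
clock: 7.35
tcp_pos: [0.5216, 0.0019, 0.1184]
orientation: [-0.546, 0.556, 0.445, -0.441]
wrist_force: [-0.6, -3.5, 1.0]
finger_gap: -0.0
```

```bash
python3 -c "
from h import *
rel([-.062,-0.045,.12])
for n in ('wrist','side'):
  p,d=cams.read_camera(n); cv2.imwrite(f'pics/{n}8.png',p[:,:,::-1] if n=='wrist' else cv2.resize(p[80:280,200:400,::-1],None,fx=3,fy=3))"
```

```text
t 7.35 tip st mm [-60.2  15.8 118.4] F [-0.58 -3.49  0.99] gap -0.0 q6 [-0.15  0.26 -0.31  0.98 -0.    0.07]
shift mm [-60.8  -1.4   1.7]
turn deg 1 [ 0.8 -0.  -0.2]
turn deg -1 [  0.3 180.    1.3]
```

View pics/side8.png

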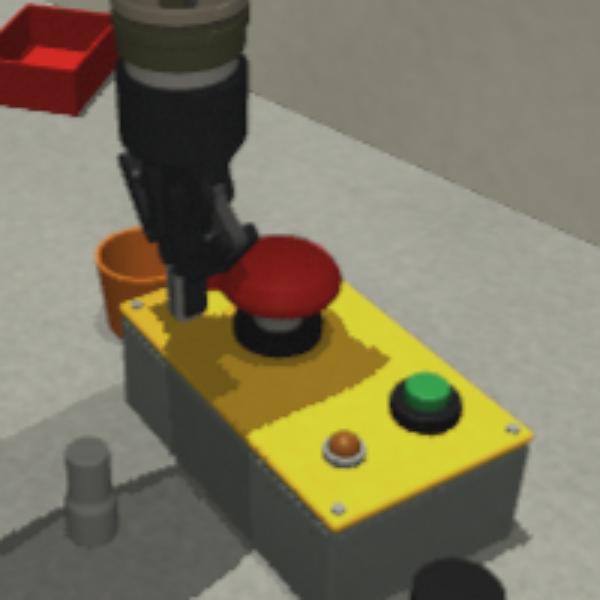

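View pics/wrist8.png

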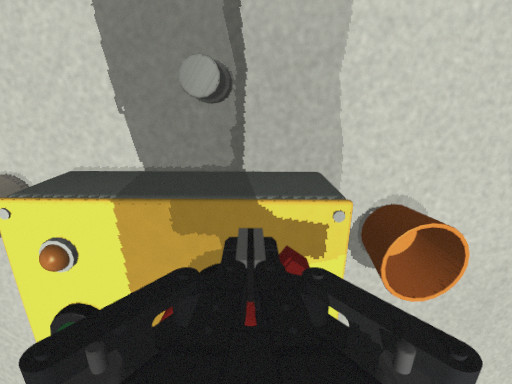

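The button has sprung out: the stem shows again in the side view and the head is at its original height. Backing off, then up.

Emit:
drive_tool --plan "-1 -10 0 1 0 0 0; -1 -12 0 1 0 0 0; -1 -15 0 0 0 0 0; -1 -15 0 0 0 0 0; -1 -10 0 0 0 0 0; -1 0 -20 0 0 0 0; -1 0 -40 0 0 0 0; -1 0 -40 0 0 0 0"

```text
clock: 8.45
tcp_pos: [0.5012, -0.0628, 0.2174]
orientation: [-0.55, 0.553, 0.444, -0.441]
wrist_force: [1.0, -0.7, -0.0]
finger_gap: -0.0002
```

Emit:
drive_tool --plan "-1 0 -20 40 0 0 0; -1 0 0 40 0 0 0; -1 0 0 0 0 0 0; -1 0 0 0 0 0 0"

```text
clock: 8.95
tcp_pos: [0.4248, -0.0478, 0.2417]
orientation: [-0.547, 0.557, 0.446, -0.438]
wrist_force: [-0.5, -0.4, -0.7]
finger_gap: 0.0003
```

Run:
```python
from h import *
rel([0,0,.2])
for n in ('scene','side'):
  c=cams.calibration(n);p,d=cams.read_camera(n); cv2.imwrite(f'pics/{n}9.png',p[:,:,::-1])
  R=mask(p,(0,150,40),(4,255,255))|mask(p,(174,150,40),(180,255,255))
  x0,y0,x1,y1=(190,170,260,245) if n=="scene" else (250,150,325,205)
  M=np.zeros_like(R); M[y0:y1,x0:x1]=R[y0:y1,x0:x1]
  ys,xs=np.nonzero(M);o,dd=ray(c,np.c_[xs,ys]);P=(o+dd*d[ys,xs][:,None])[d[ys,xs]>0]
  B=np.load(f'pics/red_{n}.npy')
  for k,Q in (('before',B),('now',P)):
    e=Q-np.array([*O,0]); L=np.c_[e@ex,e@ey,Q[:,2]]*1000; t=L[(L[:,0]<-45)&(L[:,2]>120)]
    print(n,k,'z99',np.percentile(L[:,2],99).round(1),'tab n',len(t),np.median(t,0).round(1) if len(t) else '')
  a=cv2.imread(f'pics/{n}0.png'); 
  for nm,lo,hi in (('tub',(8,150,60),(16,255,255)),):
    for im in (a[:,:,::-1].copy(),p): 
      cc=max(cv2.findContours(mask(im,lo,hi),0,1)[0],key=cv2.contourArea); print(nm,cv2.boundingRect(cc))
```

```text
t 8.95 tip st mm [-144.   -53.5  241.7] F [-0.54 -0.41 -0.7 ] gap 0.0003 q6 [-0.3   0.01 -0.3   1.25  0.   -0.08]
shift mm [  54.1   44.4 -143. ]
turn deg 1 [ 1.  -0.3  0.1]
turn deg -1 [-1.000e-01  1.797e+02  1.600e+00]
scene before z99 153.1 tab n 72 [-58.2   1.6 139.1]
scene now z99 153.6 tab n 80 [-58.    1.2 139.1]
tub (278, 239, 35, 41)
tub (278, 239, 35, 41)
side before z99 154.4 tab n 124 [-60.   -5.5 138.3]
side now z99 154.4 tab n 125 [-60.9  -5.7 138.2]
tub (232, 156, 32, 36)
tub (232, 156, 32, 36)
```

View pics/side9.png

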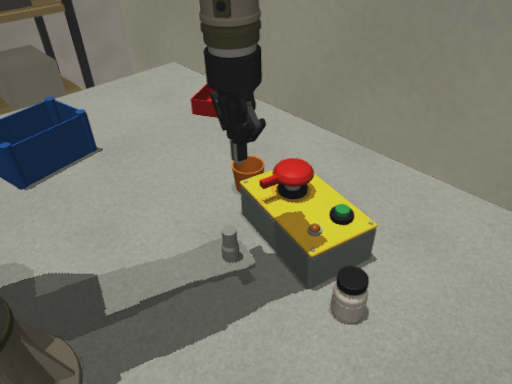

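View pics/scene9.png

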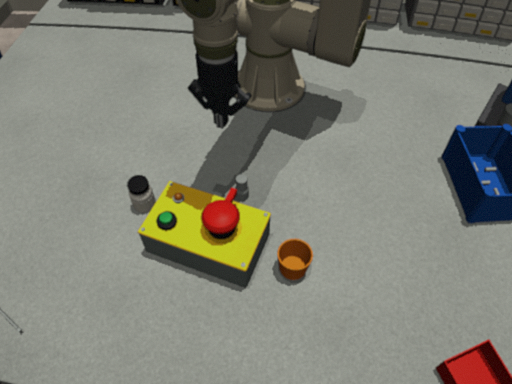

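The head (293,172), tab (268,181), green button (342,213), jar, tub and socket are all where they were at the start, and the arm is clear. Handing in.

```bash
python3 -c "
from workcell import job; print(job.hand_in())"
```

```text
the job is handed in; nothing more can be done
None
```

I did the stop-button check and handed the job in at about 9 s; no verdict was reported.

- **Press and latch:** I pushed the button in with the shut fingertips until it bottomed, at up to 27 N. I then lifted off for over 0.5 s. It stayed down by itself, about 8.5 mm lower by side-camera depth.
- **Turn and release:** I pushed the tab's drive side with the shut fingers, about 4 N at the wrist, to roughly 0.6 rad by finger position. The button sprang out, and I backed off and lifted clear. The tab was never pinched.
- **Last checks:** Head height and tab position matched the starting readings to within about 1 mm in both the scene and side views. The tub's outline is unchanged. The jar, socket and green button look unmoved in the pictures, though I did not measure them. The wrist reads no load beyond noise.

**Disagreement:** the stated 22 mm fingertip overhang did not hold. Contact height and wrist-camera depth both put the shut tips about level with the TCP, so I worked from that. The side and scene views otherwise differed by about 2 mm, which is within the stated calibration.

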